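# Vortex a sample tube on a touch mixer

### The arm

A 6-joint arm with a two-finger parallel gripper is mounted at the origin on a cart in front of the work surface, level with it; the furniture and walls round the work are solid. World frame = base frame: x ahead of the robot, y to its left, z up, the work surface at z = 0. Lengths are in m, angles in rad, forces in N, time in s.
With the tool pointing down it reaches from about 0.35 to 0.85 m from the base axis. Payload 8.1 kg.
Tool frame: the origin (TCP) lies at the very end of the fingers, on their centre line; the grasp point (between the pads) lies 19 mm behind it; z points along the fingers, y is the line along which they close (so a half turn about z gives the same grasp; the last joint's range is limited). The gripper opens to 93 mm and grips with 3 to 60 N. Pads are 15 mm wide; open, the fingers measure 128 mm over their backs; the gripper's body (75 mm by 188 mm) begins 65 mm behind the grasp point.
Start: joints at [1.036, 0.13, 1.488, -0, 1.523, -0.085], TCP at [0.261, 0.54, 0.219] pointing down, gripper open.
Joint ranges: [-2.96, 2.96], [-0.89, 2.26], [0.02, 2.5], [-1.34, 4.48], [0, 2.73], [-2.66, 2.66]. Speed limits (rad/s): [2.39, 2.39, 2.79, 3.14, 3.14, 3.14].

### API

Orientations are given as a rotation vector (axis times angle).
In Python, from plant import monitor, eyes, ticket gives the robot as it stands.
- The arm moves only by the tool arm_command, never from a script. Its argument "deltas" is a list that holds one entry, the list of rows, each a list of 6 numbers: the shift along the world's x, y, z in cm, then the turn, a rotation vector about the world's x, y, z in degrees. In form: [[[tx, ty, tz, rx, ry, rz], ...]]. A call has 1 to 12 rows; each row shifts and turns the commanded pose from where the row before left it; what a row does not reach is not made up. A row lasts 1/12 s, in which the tool goes at most 41.7 mm and 7.16 degrees, less where a joint would pass 70% of its speed; a pose out of reach is approached as far as the arm can. A call is refused whole if a number of a shift passes 4.17 or a number of a turn 7.16, either way. A call with a gripper value outside its range is refused whole. "gripper" is the opening, from -1 (shut) to 1 (fully open), set as the call begins (left out, the last holds). The fingers move at their own pace and stop on an object; "squeeze" is the grip in N (left out, the last holds). Time passes only in rows, so rows that do not move let the fingers close. It gives the time, the measured TCP pose, the force, the opening and the grip force at its end, in the units of the state.
- monitor.read_state(): the state, without advancing time (a new reading comes with each control period).
- eyes.read_camera(name): name is "scene" or "top" or "wrist"; returns the picture (400x640x3 uint8, blue, green, red); there is no depth.
- eyes.camera_model(name): a dict with "fx", "fy", "cx", "cy" (pixels), "rvec" (rotation vector, rad) and "tvec" (3), from world to camera coordinates, as OpenCV has them. Camera axes: x right, y down, z forward; pixel columns grow to the right and rows downward; lengths in m; the calibration is good to about 2 mm. A picture is of the moment at which its call begins: read the wrist's pose just before it. camera_model takes no time and is no camera call; for the wrist camera it gives the pose at the moment of the call.
- ticket.close_job(): hands the job in; it is judged then, once.
The state is a dict: "t": time; "q": joint angles; "dq": joint speeds; "joint_torque": joint torques, N m; "tool_pos": TCP position; "orientation": TCP orientation; "force": force on the tool from outside, world axes, zero at the start; "wrist_torque": the same for the moment, N m; "opening": finger opening in m; "gripper_force": force on a finger pad.
Only numpy, scipy, OpenCV 4.12 (cv2) and the standard library are available. Lean on these libraries where they do the work, as an engineer would, in place of code of your own. Each camera call takes 0.05 s, during which the arm holds its last target. There are 200 camera calls.

### The job

Mix the sample in the tall tube: draw it straight up out of the steel rack, leaving the rack, the two short tubes and the other things where they stand, and set its pointed end upright in the rubber cup of the vortex mixer on the open worktop. The mixer runs only while the cup is pushed down, so press the tube down until the cup has sunk about 4 mm, half its travel, never down to its stop, and keep it so for at least three seconds. Finish while still gripping the tube and pressing it into the cup; do not let go.

Things in the scene. Friction and masses are not known exactly. Their poses are not given: they have to be found in the camera images.
- tall_tube: The tallest of three closed white tubes with blue ribbed screw caps in the steel rack: 118 mm long with cap, body 30 mm in diameter, cap 33 mm in diameter and 20 mm high (grip its side), conical over the lowest 14 mm to a 9 mm wide tip; 40 to 75 g. Origin at the centre of the tip, z up to the cap. In the rack the tip stands 3 mm above the worktop, with 1.7 mm play all round.
- tall_tube_tip (a point): Centre of the tall tube's pointed lower end (same point as its origin).
- tall_tube_cap (a point): Centre of the tall tube's cap, 10 mm below the cap's top, 108 mm above the tip: the height to grip at.
- short_tube_1: A short tube, 90 mm long, otherwise like the tall one; stands in another hole of the rack and stays there. Origin at its tip, z up.
- short_tube_2: The second short tube, same as the first; stays in the rack.
- rack: Loose steel sheet rack, 72 x 222 mm, 70 mm high, about 0.9 kg. Four 33 mm holes in a row along its y axis (at y = -69, -23, 23, 69 mm) through two decks whose tops lie 34 and 68 mm above its underside; three hold tubes. Origin at the centre of the underside, z up. A tube is clear once its tip is over 70 mm above the rack's underside.
- mixer: Vortex mixer on the open worktop (a similar one far back at the wall is not used): cream housing 181 x 122 mm, knob and rocker on its front (-x) face, held fast on suction feet. Origin at the centre of the underside; the axis of its rubber cup is 3 mm from it along its own +x; top of the housing 110 mm up.
- cup_floor (a point): Middle of the floor of the black rubber cup on top of the mixer, 136.5 mm above the worktop when not pressed; it sinks with the cup. The cup is a round dish 14.5 mm deep, rim 43 mm wide outside and 34 mm inside, narrowing to 25 mm at the floor. A tube's tip rests on this floor.
- touch_head (a joint): How far the sprung rubber cup of the mixer is pushed down, in m: 0 free, 0.008 at its stop. It springs back when released. It takes about 2 N to start it moving and 1.2 N more for each mm: about 6.5 N at 4 mm, 11 N at the stop.
- dropper_bottle: Small brown dropper bottle, 36 mm wide, 113 mm high, loose bystander between the rack's and the mixer's places, farther back. Origin at the underside, z up.
- slide_carton: Small flat carton, 62 x 100 x 30 mm, loose bystander between the rack's and the mixer's places, nearer the robot. Origin at the underside, z up.
Mind the look-alikes: they are no part of the job. What is shaped like the short_tube_2 but green is not meant. Leave any turquoise look-alike of the tall_tube alone.

How it is judged:
On the way, in this order (a step that is already met when the one before it is completed fails the run):
1. the tall tube is held in the fingers, its tip clear above the rack (z of tall_tube_tip in the frame of rack above 0.07 m and contact force between the fingers and tall_tube above 1 N), for 0.1 s.
2. the tall tube, held in the fingers and upright in the cup, keeps the cup pressed 2 to 6.5 mm down for about three seconds (at least 2.5) without a break (value of joint touch_head between 0.002 and 0.0065 m and horizontal distance between tall_tube_tip and cup_floor below 0.005 m and z of tall_tube_tip in the frame of cup_floor below 0.006 m and angle between tall_tube's own z axis and vertical below 0.14 rad and contact force between the fingers and tall_tube above 2 N and z of the grasp point in the frame of tall_tube below 0.118 m and contact force between tall_tube and touch_head above 2.5 N and contact force between the fingers and touch_head below 0.5 N and contact force between tall_tube and rack below 0.1 N), for 2.5 s.
At the end, for the whole second after the job is handed in: The fingers still grip the tall tube at its sides; it is upright within 8 degrees, tip on the cup's floor within 5 mm of its axis, clear of the rack, and keeps the cup 2 to 6.5 mm down; the short tubes stand in the level rack (all of step 2 and z of each of short_tube_1, short_tube_2 in the frame of rack below 0.012 m and angle between each of short_tube_1, short_tube_2's own z axis and vertical below 0.2 rad and angle between rack's own z axis and vertical below 0.05 rad); the arm keeps its last pose, push and grip.
It fails at once if the cup is driven to its stop (more than 7.6 mm down) (value of joint touch_head above 0.0076 m).
It fails at once if the rack is dragged more than 25 mm or tipped (distance of rack from where it was at the start of the episode above 0.025 m or angle between rack's own z axis and vertical above 0.2 rad).
It fails at once if a short tube is pulled out of the rack (z of any of short_tube_1, short_tube_2 in the frame of rack above 0.04 m).
It fails at once if the dropper bottle or the carton is moved more than 20 mm or tipped (distance of any of dropper_bottle, slide_carton from where it was at the start of the episode above 0.02 m or angle between dropper_bottle's own z axis and vertical above 0.3 rad).
It also fails if it takes over 58 s, if anything falls off the work surface, if the arm or the gripper's body presses on something with over 40 N, if the wrist force passes 120 N, or if a joint passes its speed limit or range.

## Working session

There is one attempt and no reset: what is moved stays moved. The work goes in short steps, Python scripts to look and compute and a tool call to move; the robot and the scene stay as the last step left them, time stands still between calls to the robot, and variables do not carry over. Pictures are saved under pics/ and viewed, at most 10 in all, crops included, and the job is handed in when it is done.

Besides the shell and the picture viewer there is one more tool, called after "Emit:" as name(argument=value, ...) on one line, values as JSON. arm_command: Moves the arm, as the interface text tells. Its arguments: {"type":"object","properties":{"deltas":{"type":"array"},"gripper":{"type":"number"},"squeeze":{"type":"number"}},"required":["deltas"]}

```bash
mkdir -p pics
cat > h.py <<'E'
import numpy as np, cv2
from plant import monitor, eyes, ticket
def ray(m,u,v):
    R=cv2.Rodrigues(np.array(m["rvec"],float))[0]; t=np.array(m["tvec"],float).ravel()
    d=R.T@np.array([(u-m["cx"])/m["fx"],(v-m["cy"])/m["fy"],1.]); return -R.T@t,d
def onz(m,u,v,z):
    c,d=ray(m,u,v); return c+d*(z-c[2])/d[2]
def proj(m,P):
    p=cv2.projectPoints(np.array([P],float),np.array(m["rvec"],float),np.array(m["tvec"],float),np.array([[m["fx"],0,m["cx"]],[0,m["fy"],m["cy"]],[0,0,1]]),None)[0]; return p.ravel()
E
python3 - <<'E'
from h import *
s=monitor.read_state(); print({k:np.round(v,3).tolist() for k,v in s.items()})
for n in("scene","top","wrist"):
    im=eyes.read_camera(n); cv2.imwrite(f"pics/{n}0.png",im); m=eyes.camera_model(n); c,d=ray(m,m["cx"],m["cy"]); print(n,c.round(3),d.round(3),m["fx"])
E
```

```text
{'t': 0.0, 'q': [1.036, 0.131, 1.489, -0.0, 1.523, -0.085], 'dq': [-0.001, 0.001, 0.001, -0.0, -0.0, -0.001], 'joint_torque': [0.003, -55.985, -49.174, 0.077, 0.036, -0.0], 'tool_pos': [0.261, 0.54, 0.218], 'orientation': [-0.701, -3.062, 0.003], 'force': [-0.027, -0.325, 0.021], 'wrist_torque': [-0.022, 0.034, -0.016], 'gripper_force': 0.0, 'opening': 0.093}
scene [ 0.05  -0.411  0.728] [ 0.59   0.337 -0.734] 416.8420741069053
top [ 0.459 -0.126  1.116] [ 0.109  0.006 -0.994] 430.2861858398197
wrist [0.194 0.572 0.384] [ 0.237 -0.116 -0.965] 277.237301145296
```

View pics/scene0.png

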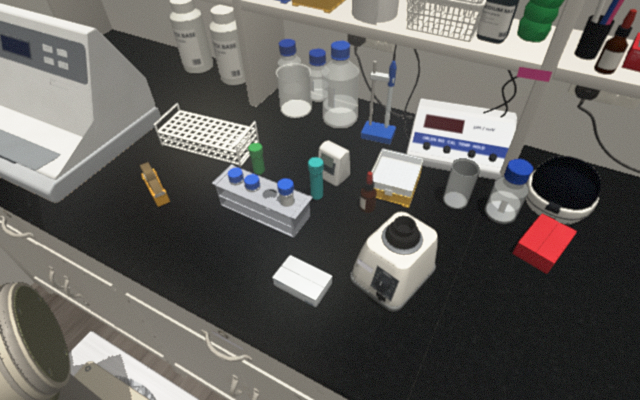

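View pics/top0.png

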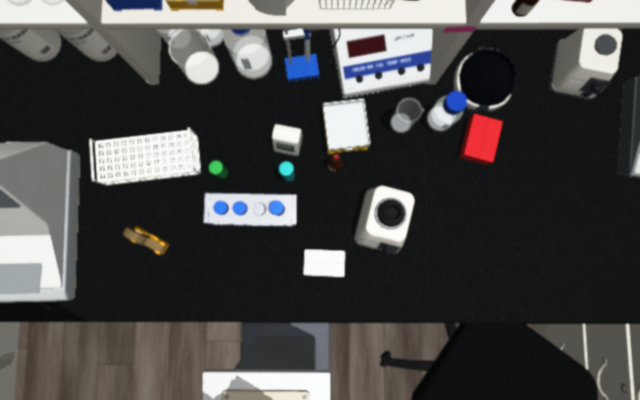

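Scene view: caps at (236,175), (252,182) and (286,186), with an empty hole at (270,193). The turquoise tube is at (316,165), the green one at (257,150). Top view: the caps are at (221,208), (239,209) and (277,208), the cup is at (390,213), the carton at (325,263) and the bottle at (335,162).

Next I triangulate the three caps (candidates for the tall tube: three blue caps; turquoise and green excluded) and check with a close crop.

Run:
```python
from h import *
T=cv2.imread("pics/top0.png");S=cv2.imread("pics/scene0.png")
mt,ms=eyes.camera_model("top"),eyes.camera_model("scene")
def blobs(im,box):
    x0,y0,x1,y1=box; hsv=cv2.cvtColor(im,cv2.COLOR_BGR2HSV); k=cv2.inRange(hsv,(100,120,60),(125,255,255)); z=np.zeros_like(k); z[y0:y1,x0:x1]=k[y0:y1,x0:x1]
    n,l,st,c=cv2.connectedComponentsWithStats(z); o=[(c[i],st[i]) for i in range(1,n) if st[i][4]>30]; return sorted(o,key=lambda a:a[0][0])
bt=blobs(T,(195,185,305,235)); bs=blobs(S,(215,155,310,235))
for a in bt: print("top",a[0].round(1),a[1])
for a in bs: print("scene",a[0].round(1),a[1])
for a,b in zip(bt,bs):
    for z in (.073,.083,.111):print(z,onz(mt,*a[0],z).round(4),end=' ')
    c1,d1=ray(mt,*a[0]);c2,d2=ray(ms,*b[0]); d1/=np.linalg.norm(d1);d2/=np.linalg.norm(d2)
    A=np.stack([d1,-d2],1);k=np.linalg.lstsq(A,c2-c1,rcond=None)[0];p,q=c1+k[0]*d1,c2+k[1]*d2
    print("\n tri",((p+q)/2).round(4),"gap",np.linalg.norm(p-q).round(4))
# rack outline top
hsv=cv2.cvtColor(T,cv2.COLOR_BGR2HSV)
def comp(mask,u,v):
    n,l,st,c=cv2.connectedComponentsWithStats(mask); i=l[v,u]; cnt=cv2.findContours((l==i).astype(np.uint8),0,2)[0][0]; return cv2.minAreaRect(cnt),st[i],c[i]
bright=cv2.inRange(T.max(2),70,255)
r,st,c=comp(bright,259,196);print("rack",r,st); print([onz(mt,*p,.07).round(3).tolist() for p in cv2.boxPoints(r)])
r,st,c=comp(bright,325,263);print("carton",r); print([onz(mt,*p,.03).round(3).tolist() for p in cv2.boxPoints(r)])
r,st,c=comp(bright,370,230);print("mixer",r,st); print([onz(mt,*p,.11).round(3).tolist() for p in cv2.boxPoints(r)])
print("cup",onz(mt,390,213,.151).round(4),onz(ms,403,231,.14).round(4),"bottle",onz(mt,335,160,.113).round(3))
a=cv2.resize(S[150:250,200:330],None,fx=4,fy=4,interpolation=2);b=cv2.resize(S[205:315,340:450],None,fx=3.64,fy=3.64,interpolation=2)
b2=cv2.resize(T[175:260,345:425],None,fx=3,fy=3,interpolation=2)
h=600;out=np.zeros((h,800,3),np.uint8);out[:400,:400]=b[:400,:400];out[:400,400:]=a[:400,60:460];out[400:,:240]=b2[20:220];a3=cv2.resize(T[185:235,195:305],None,fx=4,fy=4);out[400:,300:740]=a3
cv2.imwrite("pics/crop.png",out)
```

```text
top [220.4 207.2] [214 201  14  13 146]
top [239.3 207.8] [233 202  14  13 142]
top [276.2 207.4] [269 201  15  14 161]
scene [235.  174.3] [228 167  14  15 163]
scene [251.6 181.1] [244 174  15  15 179]
scene [285.3 185.6] [278 178  16  17 227]
0.073 [0.5562 0.1076 0.073 ] 0.083 [0.5552 0.1054 0.083 ] 0.111 [0.5526 0.0991 0.111 ] 
 tri [0.5557 0.1044 0.0844] gap 0.0019
0.073 [0.5548 0.0615 0.073 ] 0.083 [0.5539 0.0597 0.083 ] 0.111 [0.5513 0.0547 0.111 ] 
 tri [0.5547 0.0583 0.0844] gap 0.0029
0.073 [ 0.556  -0.0284  0.073 ] 0.083 [ 0.555  -0.0294  0.083 ] 0.111 [ 0.5524 -0.032   0.111 ] 
 tri [ 0.5532 -0.0336  0.1136] gap 0.0035
rack ((249.89541625976562, 209.2526397705078), (93.74813842773438, 33.412654876708984), 1.0416266918182373) [ 203  192   95   35 3092]
[[0.513, 0.15, 0.07], [0.595, 0.151, 0.07], [0.591, -0.079, 0.07], [0.509, -0.078, 0.07]]
carton ((324.0, 263.0), (28.0, 42.0), 90.0)
[[0.455, -0.093, 0.03], [0.456, -0.198, 0.03], [0.386, -0.198, 0.03], [0.386, -0.093, 0.03]]
mixer ((385.20587158203125, 218.1764678955078), (49.96233367919922, 64.27194213867188), 14.03624439239502) [ 355  185   60   67 2373]
[[0.469, -0.212, 0.11], [0.616, -0.25, 0.11], [0.587, -0.364, 0.11], [0.441, -0.324, 0.11]]
cup [ 0.5366 -0.2918  0.151 ] [ 0.5318 -0.3021  0.14  ] bottle [ 0.665 -0.17   0.113]
```

View pics/crop.png

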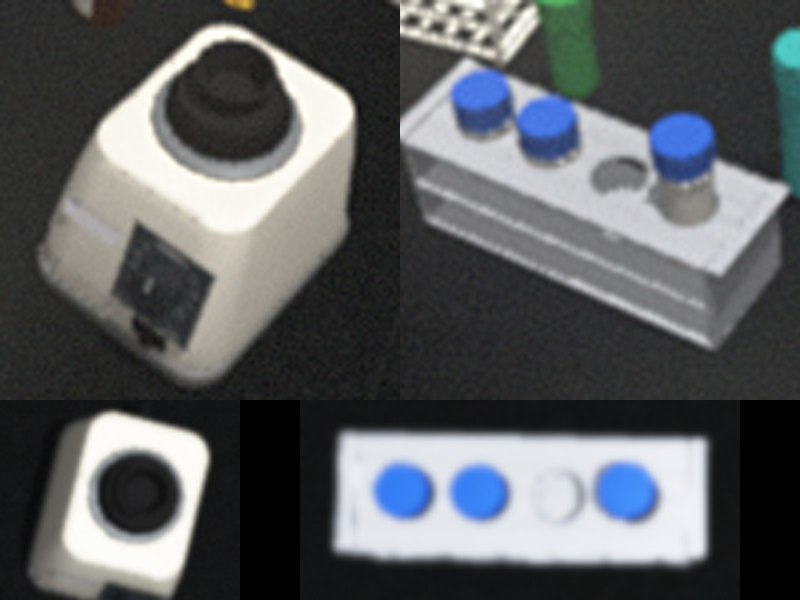

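The crop confirms the choice: the rightmost tube (top pixel (277,208), scene pixel (286,186)) stands highest. Its cap centre triangulates to z≈0.113, and 0.111 is expected; the two short ones come out at 0.084, with 0.083 expected. Carton and bottle are clear of the path. I'll move over the tube, backing away from the analyser first.

Emit:
arm_command(deltas=[[[0.4,-4,1,0,0,0],[0.4,-4,1,0,0,0],[0.4,-4,1,0,0,0],[0.4,-4,0,0,0,0],[2.2,-3.4,0,0,0,0],[2.2,-3.4,0,0,0,0],[2.2,-3.4,0,0,0,0],[2.2,-3.4,0,0,0,0],[2.2,-3.4,0,0,0,0],[2.2,-3.4,0,0,0,0],[2.2,-3.4,0,0,0,0],[2.2,-3.4,0,0,0,0]]], gripper=1)

```text
t: 1.15
tool_pos: [0.4534, 0.1064, 0.2486]
orientation: [0.701, 3.062, 0.0]
force: [0.6, 0.6, -0.7]
opening: 0.0932
gripper_force: 0.0
```

Emit:
arm_command(deltas=[[[2,-3.4,0,0,0,0],[2,-3.4,0,0,0,0],[2,-3.4,0,0,0,0],[2,-3,0,0,0,0],[0,0,0,0,0,0],[0,0,0,0,0,0]]])

```text
t: 1.65
tool_pos: [0.533, -0.0253, 0.2477]
orientation: [-0.705, -3.06, 0.0]
force: [-0.4, 0.4, -0.6]
opening: 0.0931
gripper_force: 0.0
```

Run:
```python
from h import *
s=monitor.read_state(); print({k:np.round(s[k],4).tolist() for k in('t','tool_pos','orientation','force','q')})
m=eyes.camera_model("wrist");im=eyes.read_camera("wrist"); cv2.imwrite("pics/w1.png",im)
R=cv2.Rodrigues(np.array(s['orientation']))[0];print(R.round(3))
k=cv2.inRange(cv2.cvtColor(im,cv2.COLOR_BGR2HSV),(100,120,60),(125,255,255))
n,l,st,c=cv2.connectedComponentsWithStats(k)
for i in range(1,n):
    if st[i][4]>150: print(c[i].round(1),st[i],[onz(m,*c[i],z).round(4)[:2].tolist() for z in(.093,.121)])
print("cup px",proj(m,[.535,-.295,.15]),"tube px",proj(m,[.553,-.0325,.121]))
```

```text
{'t': 1.65, 'tool_pos': [0.533, -0.0253, 0.2477], 'orientation': [-0.7051, -3.0596, 0.0002], 'force': [-0.356, 0.43, -0.6276], 'q': [-0.1436, -0.0586, 1.6291, 0.0, 1.5729, -1.2614]}
[[-0.899  0.438 -0.002]
 [ 0.438  0.899  0.   ]
 [ 0.002 -0.001 -1.   ]]
[425.3 159.3] [409 145  33  30 765] [[0.5522, 0.1047], [0.5447, 0.0962]]
[388.8 175.7] [374 162  31  29 694] [[0.5514, 0.0598], [0.544, 0.0552]]
[319.2 213.7] [305 198  30  32 738] [[0.5576, -0.0332], [0.5497, -0.0297]]
cup px [ 96.95922658 310.93851725] tube px [318.29409596 217.3045695 ]
```

View pics/w1.png

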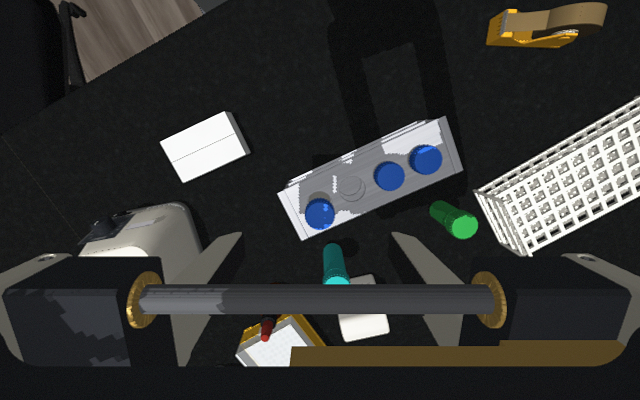

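The wrist view shows the tall tube's cap at (319,214), between the fingers, which agrees with the other views to about 2 mm. Cup hidden behind the left finger. While still empty-handed, I'll look at it from above.

Emit:
arm_command(deltas=[[[0,-3.8,0.5,0,0,0],[0,-3.8,0.5,0,0,0],[0,-3.8,0.5,0,0,0],[0,-3.8,0.5,0,0,0],[0,-3.8,0,0,0,0],[0,-3.8,0,0,0,0],[0,-3.8,0,0,0,0],[-1,0,0,0,0,0],[0,0,0,0,0,0],[0,0,0,0,0,0],[0,0,0,0,0,0]]])

```text
t: 2.62
tool_pos: [0.5235, -0.2879, 0.2692]
orientation: [0.698, 3.062, 0.0]
force: [-0.3, 0.5, 1.3]
opening: 0.093
gripper_force: 0.0
```

Run:
```python
from h import *
s=monitor.read_state(); print({k:np.round(s[k],4).tolist() for k in('t','tool_pos','force')})
m=eyes.camera_model("wrist");im=eyes.read_camera("wrist"); cv2.imwrite("pics/w2.png",im)
print("cup px",proj(m,[.535,-.295,.15]))
T,S=cv2.imread("pics/top0.png"),cv2.imread("pics/scene0.png")
a=cv2.resize(im[120:300,220:420],(600,540),interpolation=2)
cv2.imwrite("pics/w2c.png",np.clip(a.astype(float)*1.8,0,255).astype(np.uint8))
```

```text
{'t': 2.6167, 'tool_pos': [0.5235, -0.2879, 0.2692], 'force': [-0.2574, 0.4902, 1.336]}
cup px [314.75210814 212.3845281 ]
```

View pics/w2c.png

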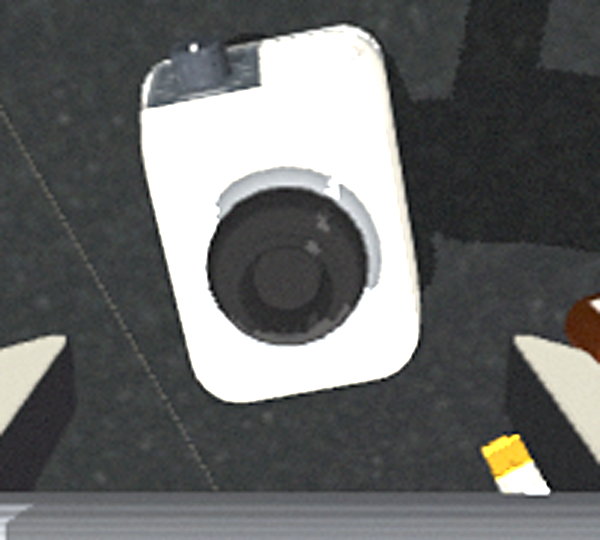

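The crop shows the cup with its floor disc centred at about (288,278) in the crop, i.e. image (316,212.7). Its radius of about 11.7 px matches the 25 mm floor. Now I'll turn that into a position with an edge-based fit.

Run:
```python
from h import *
m=eyes.camera_model("wrist");im=cv2.imread("pics/w2.png");g=cv2.cvtColor(im,cv2.COLOR_BGR2GRAY)
print(g[212,286:346].tolist()); print(g[180:240,316].tolist())
print("floor eye",onz(m,316,212.6,.1365).round(4))
for nm,z,r,c0,lo in(("floor",.1365,.0125,(316,212.6),.75),("rim_in",.151,.017,(316,212),.75),("rim_out",.151,.0215,(316,210),.8)):
    d=(m["tvec"],); c,_=ray(m,*c0); rp=m["fx"]*r/(c[2]-z); best=[]
    for a in np.arange(0,2*np.pi,.1):
        rr=np.arange(rp*lo,rp*1.25,.25);xs=(c0[0]+rr*np.cos(a)).astype(np.float32)[None];ys=(c0[1]+rr*np.sin(a)).astype(np.float32)[None]
        p=cv2.GaussianBlur(cv2.remap(g,xs,ys,1)[0].astype(np.float32)[None],(5,1),0)[0];e=np.abs(np.gradient(p));i=e.argmax()
        if e[i]>.8: best.append((xs[0,i],ys[0,i]))
    el=cv2.fitEllipse(np.array(best,np.float32)); print(nm,"exp r",rp.round(1),len(best),np.round(el[0],1),np.round(el[1],1),onz(m,*el[0],z).round(4))
T=cv2.imread("pics/top0.png").max(2);mt=eyes.camera_model("top")
k=cv2.inRange(T,0,60)[195:232,372:408];n,l,st,c=cv2.connectedComponentsWithStats(k);i=l[18,18];print("top",st[i],c[i]+[372,195],onz(mt,*(c[i]+[372,195]),.143).round(4))
```

```text
[189, 209, 190, 22, 25, 30, 36, 37, 36, 33, 34, 34, 38, 37, 32, 27, 27, 26, 29, 37, 35, 35, 35, 36, 34, 35, 37, 33, 35, 37, 35, 35, 35, 36, 35, 35, 37, 37, 39, 32, 33, 23, 24, 26, 32, 36, 35, 33, 34, 35, 34, 35, 35, 32, 29, 20, 71, 117, 108, 99]
[121, 126, 60, 21, 27, 26, 25, 26, 28, 32, 37, 36, 34, 37, 35, 36, 37, 34, 33, 32, 36, 33, 29, 35, 35, 33, 35, 35, 35, 34, 36, 36, 35, 33, 37, 36, 34, 37, 35, 36, 37, 36, 36, 28, 24, 27, 25, 24, 26, 26, 23, 39, 50, 52, 47, 122, 198, 255, 255, 255]
floor eye [ 0.5397 -0.2957  0.1365]
floor exp r 11.6 60 [315.6 211.8] [21.7 24.2] [ 0.5387 -0.2958  0.1365]
rim_in exp r 16.6 56 [315.9 215. ] [31.9 34.5] [ 0.5381 -0.295   0.151 ]
rim_out exp r 21.0 63 [316.  211.6] [46.7 50.2] [ 0.5346 -0.2933  0.151 ]
top [  6   5  26  26 528] [390.36363636 212.64015152] [ 0.5381 -0.294   0.143 ]
```

Cup axis ≈ (0.538, −0.295): three estimates agree within about 2 mm. Back to the tube at (0.552, −0.032).

Emit:
arm_command(deltas=[[[0.4,3.6,0,0,0,0],[0.4,3.6,0,0,0,0],[0.4,3.6,0,0,0,0],[0.4,3.6,0,0,0,0],[0.4,3.6,0,0,0,0],[0.4,3.6,0,0,0,0],[0.45,4.0,0,0,0,0],[0,0,-3,0,0,0],[0,0,-3,0,0,0],[0,0,-3,0,0,0],[0,0,0,0,0,0],[0,0,0,0,0,0]]])

```text
t: 3.67
tool_pos: [0.55, -0.0322, 0.1776]
orientation: [-0.697, -3.06, 0.0]
force: [0.3, -0.0, 0.2]
opening: 0.0927
gripper_force: 0.0
```

Run:
```python
from h import *
s=monitor.read_state(); print({k:np.round(s[k],4).tolist() for k in('t','tool_pos','force','orientation')})
m=eyes.camera_model("wrist");im=eyes.read_camera("wrist"); cv2.imwrite("pics/w3.png",im)
k=cv2.inRange(cv2.cvtColor(im,cv2.COLOR_BGR2HSV),(100,120,60),(125,255,255))
n,l,st,c=cv2.connectedComponentsWithStats(k)
for i in range(1,n):
    if st[i][4]>150: print(c[i].round(1),st[i],[onz(m,*c[i],z).round(4)[:2].tolist() for z in(.093,.121)])
print(proj(m,[.552,-.032,.121]))
cv2.imwrite("pics/w3c.png",cv2.resize(im[130:330,190:460],(800,592)))
```

```text
{'t': 3.6667, 'tool_pos': [0.55, -0.0322, 0.1776], 'force': [0.3271, -0.0178, 0.2106], 'orientation': [-0.6971, -3.0597, 0.0002]}
[455.3 148.9] [ 433  130   45   39 1339] [[0.5526, 0.1037], [0.5449, 0.0921]]
[408.  169.9] [ 388  152   41   37 1184] [[0.552, 0.0592], [0.5444, 0.0526]]
[318.6 218.4] [ 299  198   40   42 1266] [[0.5586, -0.0338], [0.5502, -0.0301]]
[317.44831139 221.21533535]
```

View pics/w3c.png

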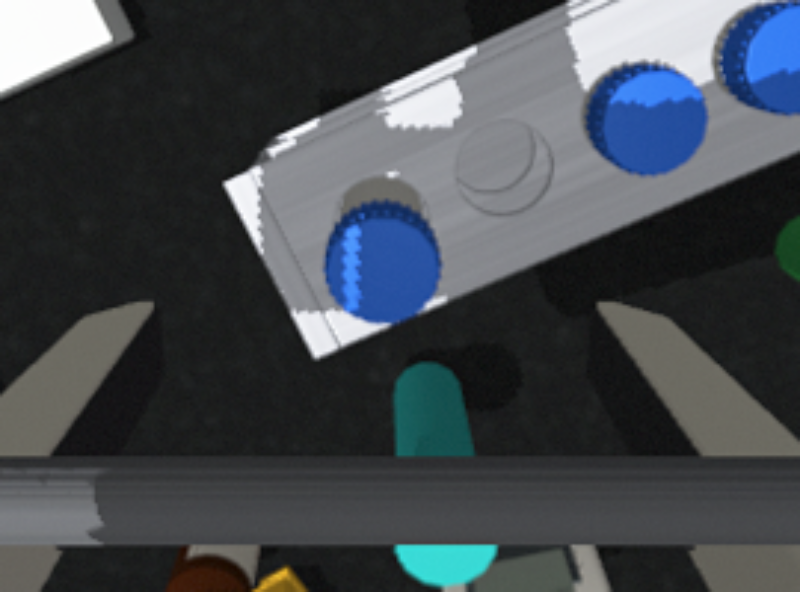

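The close view shows the tall tube's cap centred at about (319.5,219.5), within 1–2 mm of the target. The fingers are clear on both sides, so I descend to z=0.092 and grip.

Emit:
arm_command(deltas=[[[0.15,0.05,-1.5,0,0,0],[0,0,-1.5,0,0,0],[0,0,-1.5,0,0,0],[0,0,-1.5,0,0,0],[0,0,-1.5,0,0,0],[0,0,-1.0,0,0,0],[0,0,0,0,0,0],[0,0,0,0,0,0],[0,0,0,0,0,0]]])

```text
t: 4.47
tool_pos: [0.5541, -0.0333, 0.0957]
orientation: [0.7, 3.06, 0.0]
force: [-0.1, 0.3, 0.4]
opening: 0.0932
gripper_force: 0.0
```

Emit:
arm_command(deltas=[[[0,0,0,0,0,0],[0,0,0,0,0,0],[0,0,0,0,0,0],[0,0,0,0,0,0],[0,0,0,0,0,0],[0,0,0,0,0,0],[0,0,0,0,0,0],[0,0,0,0,0,0],[0,0,0,0,0,0],[0,0,0,0,0,0]]], gripper=-1, squeeze=25)

```text
t: 5.3
tool_pos: [0.5528, -0.0331, 0.0936]
orientation: [-0.701, -3.062, -0.0]
force: [-0.0, -0.6, 1.1]
opening: 0.0311
gripper_force: 25.1
```

Gripped, with little sideways force. Now straight up.

Emit:
arm_command(deltas=[[[0,0,0.8,0,0,0],[0,0,1.2,0,0,0],[0,0,1.5,0,0,0],[0,0,1.5,0,0,0],[0,0,1.5,0,0,0],[0,0,1.5,0,0,0],[0,0,1.5,0,0,0],[0,0,1.5,0,0,0],[0,0,1.5,0,0,0],[0,0,1.5,0,0,0],[0,0,1.5,0,0,0],[0,0,1.5,0,0,0]]])

```text
t: 6.3
tool_pos: [0.5529, -0.0332, 0.266]
orientation: [0.7, 3.061, 0.0]
force: [0.3, 0.8, -0.7]
opening: 0.0314
gripper_force: 25.0
```

Emit:
arm_command(deltas=[[[0,0,1.0,0,0,0],[0,0,0,0,0,0],[0,0,0,0,0,0],[0,0,0,0,0,0]]])

```text
t: 6.63
tool_pos: [0.5525, -0.0331, 0.2729]
orientation: [-0.7, -3.062, 0.0]
force: [0.2, 0.4, -0.6]
opening: 0.0316
gripper_force: 25.0
```

Run:
```python
from h import *
s=monitor.read_state(); print({k:np.round(s[k],4).tolist() for k in('t','tool_pos','force','opening','gripper_force')})
ims={n:eyes.read_camera(n) for n in("scene","top","wrist")}
for n in ims: cv2.imwrite(f"pics/{n}4.png",ims[n])
m=eyes.camera_model("scene");x,y,z=s["tool_pos"]
print("tip px exp",proj(m,[x,y,z-.0906]),"cap",proj(m,[x,y,z+.019]))
o=np.zeros((600,800,3),np.uint8)
o[:,:400]=cv2.resize(ims["scene"][60:240,200:320],(400,600));o[:300,400:]=cv2.resize(ims["wrist"][150:300,220:420],(400,300));o[300:,400:]=cv2.resize(ims["top"][150:250,200:333],(400,300))
cv2.imwrite("pics/c4.png",o)
```

```text
{'t': 6.6333, 'tool_pos': [0.5525, -0.0331, 0.2729], 'force': [0.1532, 0.4136, -0.6358], 'opening': 0.0316, 'gripper_force': 24.9999}
tip px exp [281.13080716 161.0259039 ] cap [275.55840012 114.63812531]
```

View pics/c4.png

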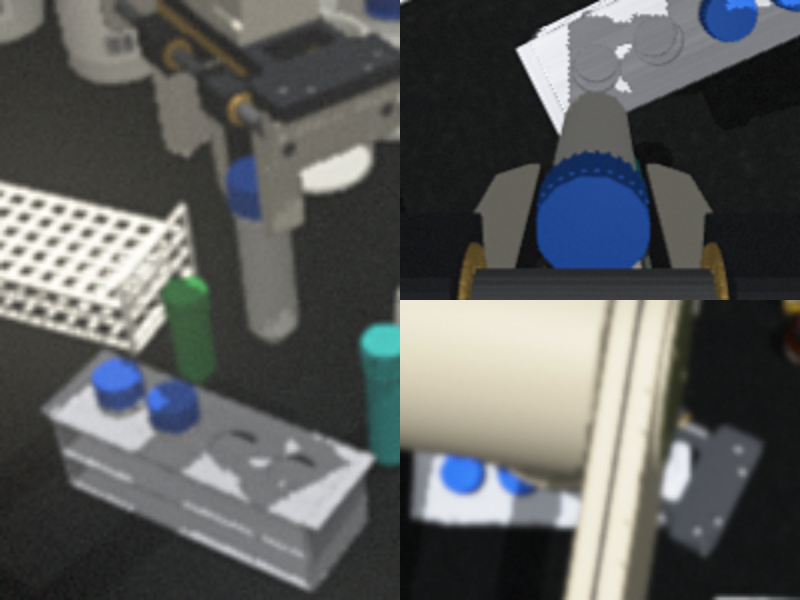

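The tube is out and held upright: the tip at scene pixel (281.6,160.5) lies where it should be, (281.1,161). The rack and short tubes have not moved. Now over the cup.

Emit:
arm_command(deltas=[[[0,-1.2,0,0,0,0],[-0.1,-2.2,0,0,0,0],[-0.15,-2.6,0,0,0,0],[-0.15,-2.8,0,0,0,0],[-0.15,-2.8,0,0,0,0],[-0.15,-2.8,0,0,0,0],[-0.15,-2.8,0,0,0,0],[-0.15,-2.8,0,0,0,0],[-0.15,-2.6,0,0,0,0],[-0.15,-2.2,0,0,0,0],[-0.15,-1.4,0,0,0,0],[0,0,0,0,0,0]]])

```text
t: 7.78
tool_pos: [0.5371, -0.2983, 0.2728]
orientation: [-0.705, -3.06, 0.001]
force: [0.6, -0.0, -0.5]
opening: 0.031
gripper_force: 25.0
```

Emit:
arm_command(deltas=[[[0,0,-0.6,0,0,0],[0,0,-0.6,0,0,0],[0,0,0,0,0,0],[0,0,0,0,0,0],[0,0,0,0,0,0],[0,0,0,0,0,0]]])

```text
t: 8.28
tool_pos: [0.5387, -0.2946, 0.262]
orientation: [0.699, 3.062, -0.0]
force: [0.6, -0.5, -0.1]
opening: 0.0312
gripper_force: 25.0
```

Run:
```python
from h import *
s=monitor.read_state(); print({k:np.round(s[k],4).tolist() for k in('t','tool_pos','force','opening','gripper_force')})
m={n:eyes.camera_model(n) for n in("scene","wrist")}
ims={n:eyes.read_camera(n) for n in m}
for n in ims: cv2.imwrite(f"pics/{n}5.png",ims[n])
x,y,z=s["tool_pos"]
for n in m: print(n,"tip",proj(m[n],[x,y,z-.0906]).round(1),"cup rim ctr",proj(m[n],[.538,-.295,.151]).round(1))
o=np.zeros((600,800,3),np.uint8)
o[:,:400]=cv2.resize(ims["scene"][140:275,360:450],(400,600));w=ims["wrist"][140:290,270:370];o[:,400:]=np.clip(cv2.resize(w,(400,600))*1.6,0,255)
cv2.imwrite("pics/c5.png",o)
```

```text
{'t': 8.2833, 'tool_pos': [0.5387, -0.2946, 0.262], 'force': [0.5932, -0.5322, -0.0641], 'opening': 0.0312, 'gripper_force': 24.9999}
scene tip [402.6 215.5] cup rim ctr [401.3 223.3]
wrist tip [316.1 207.8] cup rim ctr [315.4 201.9]
```

View pics/c5.png

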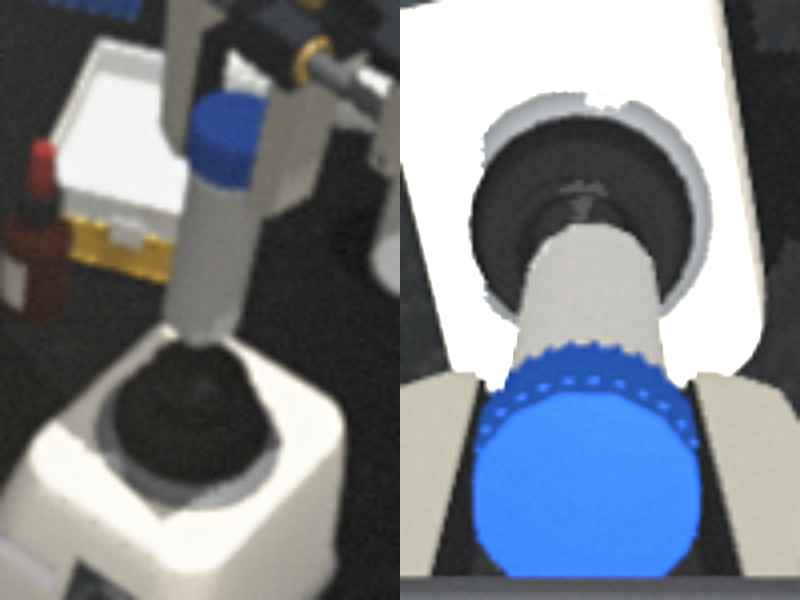

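Tip is above the cup. Both views suggest it is only 1–2 mm too far along +x. I'll correct by 1 mm and lower it to just above the floor.

Emit:
arm_command(deltas=[[[-0.1,0,-0.4,0,0,0],[0,0,-0.4,0,0,0],[0,0,-0.4,0,0,0],[0,0,-0.4,0,0,0],[0,0,-0.4,0,0,0],[0,0,-0.4,0,0,0],[0,0,-0.3,0,0,0],[0,0,-0.2,0,0,0],[0,0,0,0,0,0],[0,0,0,0,0,0],[0,0,0,0,0,0],[0,0,0,0,0,0]]])

```text
t: 9.38
tool_pos: [0.5375, -0.2953, 0.233]
orientation: [0.701, 3.062, -0.0]
force: [-0.5, 0.7, -0.7]
opening: 0.0317
gripper_force: 25.0
```

Run:
```python
from h import *
for i in range(4):
    s=monitor.read_state(); print({k:np.round(s[k],4).tolist() for k in('t','tool_pos','force','wrist_torque','gripper_force')}); S=eyes.read_camera("scene")
S=S.astype(float).mean(2);S0=cv2.imread("pics/scene0.png").astype(float).mean(2)
for v in(195,200,205,210): print(v,S[v,385:425].astype(int).tolist())
for v in(218,222,226,230,240): print(v,S0[v,370:440].astype(int).tolist())
```

```text
{'t': 9.3833, 'tool_pos': [0.5375, -0.2953, 0.233], 'force': [-0.4533, 0.7367, -0.7354], 'wrist_torque': [-0.0018, 0.0096, -0.0136], 'gripper_force': 24.9999}
{'t': 9.4333, 'tool_pos': [0.5375, -0.2953, 0.233], 'force': [-0.4603, 0.0493, -0.8093], 'wrist_torque': [0.004, 0.0202, 0.0055], 'gripper_force': 25.0}
{'t': 9.4833, 'tool_pos': [0.5375, -0.2953, 0.2329], 'force': [-0.5876, -0.9955, -1.5071], 'wrist_torque': [0.0249, -0.0345, -0.0145], 'gripper_force': 24.9998}
{'t': 9.5333, 'tool_pos': [0.5375, -0.2952, 0.2329], 'force': [0.7347, 0.3495, -0.4557], 'wrist_torque': [0.0205, 0.0297, -0.0387], 'gripper_force': 24.9998}
195 [100, 97, 99, 113, 123, 132, 133, 107, 88, 91, 103, 111, 109, 108, 106, 104, 103, 110, 108, 112, 104, 98, 91, 76, 72, 73, 75, 77, 90, 110, 113, 107, 106, 109, 110, 112, 126, 134, 133, 134]
200 [69, 77, 91, 100, 107, 108, 115, 114, 112, 104, 104, 105, 100, 99, 103, 106, 110, 111, 113, 117, 117, 116, 121, 118, 115, 120, 119, 112, 109, 106, 111, 109, 107, 116, 128, 118, 95, 81, 50, 36]
205 [44, 43, 43, 38, 42, 42, 41, 42, 40, 43, 35, 40, 68, 95, 104, 108, 111, 111
[... 1125 characters left out ...]
6, 248, 245, 232, 178, 123, 78, 43, 24, 26, 28, 35, 35, 29, 30, 30]
230 [48, 44, 42, 37, 47, 78, 127, 189, 235, 246, 248, 247, 229, 174, 134, 115, 63, 38, 42, 52, 50, 42, 40, 39, 40, 36, 39, 41, 53, 50, 53, 53, 49, 53, 53, 50, 52, 52, 51, 46, 46, 46, 46, 50, 48, 49, 49, 44, 107, 195, 244, 248, 247, 245, 245, 245, 245, 246, 245, 245, 246, 248, 248, 238, 188, 100, 35, 26, 31, 28]
240 [246, 246, 244, 244, 244, 244, 244, 245, 245, 245, 248, 237, 158, 126, 140, 142, 125, 72, 36, 41, 38, 38, 39, 44, 39, 41, 46, 44, 49, 46, 51, 48, 50, 45, 55, 52, 47, 50, 45, 44, 46, 49, 46, 42, 47, 33, 44, 37, 39, 80, 123, 138, 152, 210, 244, 245, 245, 245, 245, 246, 246, 247, 247, 247, 238, 212, 165, 104, 40, 26]
```

The tube's axis extended to the rim row gives column 403.6, and the rim's centre is at about 403.3, so they are aligned. There is no contact yet. I continue down in small steps, watching the force.

Emit:
arm_command(deltas=[[[0,0,-0.2,0,0,0],[0,0,-0.2,0,0,0],[0,0,-0.2,0,0,0],[0,0,-0.1,0,0,0],[0,0,0,0,0,0],[0,0,0,0,0,0],[0,0,0,0,0,0]]])

```text
t: 10.17
tool_pos: [0.5376, -0.2954, 0.2261]
orientation: [0.701, 3.062, -0.001]
force: [0.6, -1.1, 2.1]
opening: 0.0315
gripper_force: 25.0
```

```bash
cat > f.py <<'E'
from h import *
a=[];p=[]
for i in range(8):
    s=monitor.read_state();a.append(s['force']);p.append(s['tool_pos']);eyes.read_camera("top")
print(s['t'],np.mean(p,0).round(4),"F",np.mean(a,0).round(2),np.std(a,0).round(2),s['gripper_force'],s['opening'])
E
python3 f.py
```

```text
10.5167 [ 0.5375 -0.2953  0.2259] F [ 1.04 -1.83  2.62] [0.44 0.54 0.58] 25.000478625297546 0.03132128472564089
```

Contact: about 3.4 N net, i.e. about 1.2 mm down, as predicted. The small sideways force suggests touching the cup wall, so I shift slightly along it and press 2.8 mm more.

Emit:
arm_command(deltas=[[[0.03,-0.04,-0.1,0,0,0],[0.03,-0.04,-0.1,0,0,0],[0,0,-0.06,0,0,0],[0,0,0,0,0,0],[0,0,0,0,0,0],[0,0,0,0,0,0]]])

```text
t: 11.07
tool_pos: [0.538, -0.2959, 0.2232]
orientation: [0.7, 3.062, -0.0]
force: [0.9, -1.1, 2.5]
opening: 0.0314
gripper_force: 25.0
```

```bash
python3 f.py
```

```text
11.4167 [ 0.538  -0.296   0.2231] F [ 1.13 -1.38  3.4 ] [0.36 0.41 0.63] 25.0004705786705 0.031131265031592477
```

Force rose only 0.8 N for 2.8 mm; 3.4 N was expected. I check for slip or tilt.

Run:
```python
from h import *
ims={n:eyes.read_camera(n) for n in("scene","wrist")}
for n in ims: cv2.imwrite(f"pics/{n}6.png",ims[n])
o=np.zeros((600,800,3),np.uint8)
o[:,:400]=cv2.resize(ims["scene"][140:275,360:450],(400,600));w=ims["wrist"][140:290,270:370];o[:,400:]=np.clip(cv2.resize(w,(400,600))*1.6,0,255)
cv2.imwrite("pics/c6.png",o)
for n in(4,5,6):
    im=cv2.imread(f"pics/wrist{n}.png");k=cv2.inRange(cv2.cvtColor(im,cv2.COLOR_BGR2HSV),(100,120,60),(125,255,255))[190:300,270:370]
    k2=cv2.inRange(cv2.cvtColor(im,cv2.COLOR_BGR2HSV),(100,120,130),(125,255,255))[190:300,270:370]
    for q in(k,k2):
        _,l,st,c=cv2.connectedComponentsWithStats(q);i=1+st[1:,4].argmax();print(n,st[i],c[i].round(2))
```

```text
4 [  18   35   58   60 2896] [46.09 66.84]
4 [  19   49   56   45 2143] [46.15 72.28]
5 [  18   35   58   60 2896] [46.11 66.85]
5 [  18   48   57   46 2218] [46.28 71.89]
6 [  18   36   58   59 2891] [46.03 66.95]
6 [  18   48   57   46 2237] [46.14 71.73]
```

View pics/c6.png

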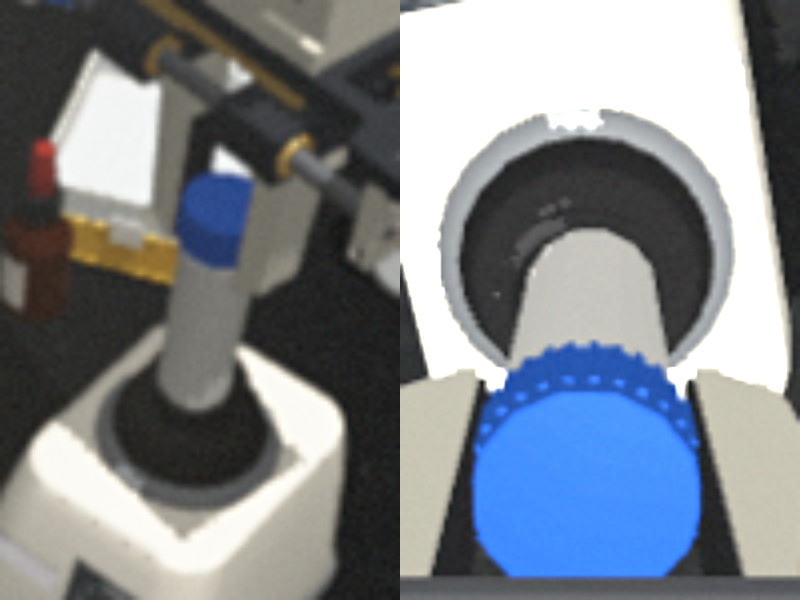

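The cap has not moved in the fingers (same pixels to 0.1), so there's no slip and the tube is upright. Now I check the cup's depth visually, from the rim silhouette's shift in the scene view, and average more force readings.

Run:
```python
from h import *
a=[];F=[];p=[]
for i in range(14):
    s=monitor.read_state();F.append(s['force']);p.append(s['tool_pos']);a.append(eyes.read_camera("scene").astype(float).mean(2))
A=np.mean(a,0);B=cv2.imread("pics/scene0.png").astype(float).mean(2);C=cv2.imread("pics/scene5.png").astype(float).mean(2)
print(s['t'],np.mean(p,0).round(4),np.mean(F,0).round(2),np.std(F,0).round(2))
m=eyes.camera_model("scene");print("4mm px",proj(m,[.538,-.295,.151])-proj(m,[.538,-.295,.147]), "wall pt rim px", [proj(m,[.538+.0215*np.cos(t),-.295+.0215*np.sin(t),.151]).round(0).tolist() for t in(0,1.57,3.14,4.71)])
def cross(I,c,lo,hi):
    x=I[lo:hi,c]; i=[j for j in range(len(x)-1) if x[j]>140>=x[j+1]]
    return [round(lo+j+(x[j]-140)/(x[j]-x[j+1]),2) for j in i]
for c in list(range(386,397))+list(range(410,424)): print(c,cross(B,c,205,250),cross(C,c,205,250),cross(A,c,205,250))
```

```text
12.2167 [ 0.538 -0.296  0.223] [ 0.95 -1.36  3.67] [0.5  0.56 0.57]
4mm px [ 0.2673624 -1.4285244] wall pt rim px [[406.0, 215.0], [390.0, 219.0], [397.0, 232.0], [413.0, 228.0]]
386 [np.float64(226.86)] [np.float64(225.2)] [np.float64(225.27)]
387 [np.float64(225.8), np.float64(244.67)] [np.float64(224.32)] [np.float64(224.32)]
388 [np.float64(224.85)] [np.float64(223.43)] [np.float64(223.64), np.float64(246.51)]
389 [np.float64(224.28), np.float64(247.14)] [np.float64(223.03)] [np.float64(223.29)]
390 [np.float64(223.38), np.float64(247.64)] [np.float64(222.03)] [np.float64(222.75)]
391 [np.float64(222.34), np.float64(248.53)] [np.float64(221.05)] [np.float64(221.97)]
392 [np.float64(221.63)] [np.float64(220.43)] [np.float64(221.14)]
393 [np.float64(221.18)] [np.float64(219.8)] [np.float64(220.17)]
394 [np.float64(219.97)] [np.float64(218.03)] [np.float64(218.87)]
395 [np.float64(218.49)] [np.float64(217.08)] [np.float64(217.98)]
396 [np.float64(217.66)] [np.float64(216.38)] [np.float64(216.64)]
410 [np.float64(217.17)] [np.float64(216.95)] [np.float64(226.13)]
411 [np.float64(217.75)] [np.float64(212.86), np.float64(217.76)] []
412 [np.float64(218.54)] [np.float64(218.52)] []
413 [np.float64(219.45)] [np.float64(219.42)] [np.float64(220.16)]
414 [np.float64(220.57)] [np.float64(220.56)] [np.float64(221.42)]
415 [np.float64(222.39)] [np.float64(222.36)] [np.float64(223.46)]
416 [np.float64(225.35)] [np.float64(225.37)] [np.float64(226.5)]
417 [np.float64(226.92)] [np.float64(227.0)] [np.float64(227.74)]
418 [np.float64(229.34)] [np.float64(229.38)] [np.float64(229.71)]
419 [np.float64(230.85)] [np.float64(230.91)] [np.float64(231.23)]
420 [np.float64(232.35)] [np.float64(232.45)] [np.float64(232.97)]
421 [np.float64(236.0)] [np.float64(234.84)] [np.float64(234.87)]
422 [] [np.float64(237.2)] [np.float64(237.23)]
423 [] [] [np.float64(239.83)]
```

Visual shift gives about 2–2.5 mm of sinking, and the force (about 4.4 N net) gives about 2 mm; they agree. I press 1.8 mm more.

Emit:
arm_command(deltas=[[[0,0,-0.06,0,0,0],[0,0,-0.06,0,0,0],[0.02,-0.03,-0.06,0,0,0],[0,0,0,0,0,0],[0,0,0,0,0,0],[0,0,0,0,0,0]]])

```text
t: 12.77
tool_pos: [0.5383, -0.2962, 0.2215]
orientation: [0.7, 3.062, 0.0]
force: [0.5, -1.3, 5.3]
opening: 0.0314
gripper_force: 25.0
```

```bash
cat > g.py <<'E'
from h import *
a=[];F=[];p=[]
for i in range(14):
    s=monitor.read_state();F.append(s['force']);p.append(s['tool_pos']);a.append(eyes.read_camera("scene").astype(float).mean(2))
A=np.mean(a,0);C=cv2.imread("pics/scene5.png").astype(float).mean(2)
print(s['t'],np.mean(p,0).round(4),np.mean(F,0).round(2),s['gripper_force'])
def cross(I,c,lo=214,hi=245):
    x=I[lo:hi,c]; return next((lo+j+(x[j]-140)/(x[j]-x[j+1]) for j in range(len(x)-1) if x[j]>140>=x[j+1]),np.nan)
for r in(range(390,396),range(413,417)): print([round(cross(A,c)-cross(C,c),2) for c in r])
w=eyes.read_camera("wrist");k=cv2.inRange(cv2.cvtColor(w,cv2.COLOR_BGR2HSV),(100,120,60),(125,255,255))[190:300,270:370]
_,l,st,c=cv2.connectedComponentsWithStats(k);i=1+st[1:,4].argmax();print(st[i],c[i].round(2))
E
python3 g.py
```

```text
13.4167 [ 0.5383 -0.2962  0.2215] [ 1.07 -0.86  5.21] 25.00093638896942
[np.float64(0.79), np.float64(1.18), np.float64(1.38), np.float64(1.07), np.float64(1.11), np.float64(1.09)]
[np.float64(1.31), np.float64(1.79), np.float64(2.1), np.float64(1.93)]
[  18   35   58   60 2894] [46.05 66.97]
```

About 3.6 mm by both sight and force, with no slip. Hold for four seconds.

Emit:
arm_command(deltas=[[[0,0,0,0,0,0],[0,0,0,0,0,0],[0,0,0,0,0,0],[0,0,0,0,0,0],[0,0,0,0,0,0],[0,0,0,0,0,0],[0,0,0,0,0,0],[0,0,0,0,0,0],[0,0,0,0,0,0],[0,0,0,0,0,0],[0,0,0,0,0,0],[0,0,0,0,0,0]]])

```text
t: 14.52
tool_pos: [0.5383, -0.2963, 0.2215]
orientation: [0.7, 3.062, 0.0]
force: [1.4, -0.3, 5.2]
opening: 0.0311
gripper_force: 25.0
```

Emit:
arm_command(deltas=[[[0,0,0,0,0,0],[0,0,0,0,0,0],[0,0,0,0,0,0],[0,0,0,0,0,0],[0,0,0,0,0,0],[0,0,0,0,0,0],[0,0,0,0,0,0],[0,0,0,0,0,0],[0,0,0,0,0,0],[0,0,0,0,0,0],[0,0,0,0,0,0],[0,0,0,0,0,0]]])

```text
t: 15.52
tool_pos: [0.5383, -0.2962, 0.2215]
orientation: [0.7, 3.062, 0.0]
force: [1.8, -1.1, 5.3]
opening: 0.0315
gripper_force: 25.0
```

Emit:
arm_command(deltas=[[[0,0,0,0,0,0],[0,0,0,0,0,0],[0,0,0,0,0,0],[0,0,0,0,0,0],[0,0,0,0,0,0],[0,0,0,0,0,0],[0,0,0,0,0,0],[0,0,0,0,0,0],[0,0,0,0,0,0],[0,0,0,0,0,0],[0,0,0,0,0,0],[0,0,0,0,0,0]]])

```text
t: 16.52
tool_pos: [0.5383, -0.2962, 0.2215]
orientation: [0.7, 3.062, 0.0]
force: [-0.8, -0.7, 5.2]
opening: 0.0311
gripper_force: 25.0
```

Emit:
arm_command(deltas=[[[0,0,0,0,0,0],[0,0,0,0,0,0],[0,0,0,0,0,0],[0,0,0,0,0,0],[0,0,0,0,0,0],[0,0,0,0,0,0],[0,0,0,0,0,0],[0,0,0,0,0,0],[0,0,0,0,0,0],[0,0,0,0,0,0],[0,0,0,0,0,0],[0,0,0,0,0,0]]])

```text
t: 17.52
tool_pos: [0.5383, -0.2962, 0.2215]
orientation: [0.7, 3.062, 0.0]
force: [1.1, -0.6, 5.5]
opening: 0.0311
gripper_force: 25.0
```

```bash
python3 g.py && python3 -c "
from plant import ticket
print(ticket.close_job())"
```

```text
18.1667 [ 0.5383 -0.2962  0.2215] [ 0.95 -0.91  5.53] 25.00090777873993
[np.float64(0.79), np.float64(1.17), np.float64(1.38), np.float64(1.03), np.float64(1.1), np.float64(1.09)]
[np.float64(1.32), np.float64(1.8), np.float64(2.09), np.float64(1.94)]
[  18   35   58   60 2894] [46.05 66.98]
the job is handed in; nothing more can be done
None
```

The job is handed in, with no verdict returned: the tall tube stands upright in the mixer cup, still gripped, and has held it about 3.6 mm down (estimated from force and camera) for over five seconds.

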